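# Close the drying cabinet's vent flap with the hook pole

## Task

The small vent flap high in the front of the drying cabinet stands open behind the ware. Take the hook pole from the bench, put its hook through the ring eye on the flap and pull the flap shut, gently, until its spring catch snaps over and holds it. Then unhook the pole and lay it flat on the bench, touching the cabinet with nothing but the pole and leaving the cups, mugs and saucer where they stand.

Things in the scene. Friction and masses are not known exactly. Their poses are not given: they have to be found in the camera images.
- pole_grip (a point): Where to hold the hook pole: centre line of its pale wooden handle, near the balance point, 9 mm above the underside. Axes: x along the pole to the hook, z up as it lies. The handle is square-edged, 200 long, 16 wide (y), 18 high, and runs 60 mm from here towards the hook and 140 mm the other way; a 6 mm steel rod goes on along its centre line. Weight about 0.12 kg.
- hook (a point): Middle of the hook's straight pin, 6 mm thick, lying along the pole's y: the rod's end is bent 90 degrees to -y (right, seen from the handle) into a 22 mm hook. From pole_grip 195 mm along x and -10.5 mm along y. The 9 mm ball at the hook's tip is centred 11.5 mm farther along -y, the rod's centre line 10.5 mm along +y. Axes as pole_grip.
- hook_pole: The whole hook pole; origin on its underside at the front end of the wooden handle (pole_grip is 60 mm behind and 9 mm above it, the hook 135 mm ahead). Axes as pole_grip.
- eye (a point): Centre of the steel ring eye on the flap's front. Hole 18 mm across, wire 5 mm thick, 28 mm outside. The hole runs along y, so the hook enters from the cabinet's left (+y) moving along -y. Axes turn with the flap: y along the hinge, z up the flap, x into the cabinet. It lies 93 mm up the flap from the hinge and 26 mm in front of the flap's middle plane (20 mm off its face).
- vent_flap (a joint): Angle of the vent flap (white, 226 wide, 118 high, 12 thick), rad: 0 upright, positive open, its top tipped back into the cabinet (starts 0.45 to 0.6). A light spring (under 1.5 N at the eye) tips it open again unless the catch holds it. Held home it reads -0.075 to +0.075. The eye is only screwed into thin board: the pole must not load cabinet or flap with over 14 N.
- flap_hinge (a point): Middle of the hinge line at the flap's lower edge, 207 mm above the bench, 7 mm behind the cabinet's front face. The cabinet's axes: x into the cabinet, y to its left along the hinge, z up. The eye's arc is centred on this line.
- vent_head (a point): Middle of the top of the vent opening (230 wide), 147 mm above flap_hinge, same axes. A strip here carries the spring catch in the middle and, 95 mm to each side, a rubber buffer hanging 39 mm. It is slotted and set by hand up to 8 mm in or out: feel for it. The catch resists with 4 to 9 N at the eye, snaps over 2 to 3 mm before home and the pull drops; at home the buffers do not give.
- cabinet: The drying cabinet with all its parts, fixed: plywood and white, 165 deep (x), 330 wide (y), 388 mm high, a small glazed door below, the vent flap above. Origin under the middle of its front face, at bench height; the face looks along its -x, towards the robot. An octagonal cup and a wooden rib are on its roof.
- saucer: Star-shaped clay saucer lying on the bench in front of the cabinet, 232 mm across, 13 mm high, origin under its centre. Leave it alone.
- sprig_cup: Pale octagonal cup with a handle standing on the saucer, 87 x 123 mm, 86 mm high, origin under its body. Leave it alone.
- round_mug: Round pale mug, 81 x 117 mm with its handle, 92 mm high, on the bench to the right, origin under its body. Leave it alone.
- slipped_mug: Red-brown mug, 74 x 106 mm with its handle, 82 mm high, on the bench farther right, origin under its body. Leave it alone.

How it is judged:
By the outcome, as a careful person would: the job done as asked, in the order asked, and still so for the second after the job is handed in, with the robot touching nothing.
It also fails if it takes over 67 s, if anything falls off the work surface, if the arm or the gripper's body presses on something with over 40 N, if the wrist force passes 120 N, or if a joint passes its speed limit or range.

## Robot

A 7-joint arm with a two-finger parallel gripper is mounted at the origin on the work surface; the furniture and walls round the work are solid. World frame = base frame: x ahead of the robot, y to its left, z up, the work surface at z = 0. Lengths are in m, angles in rad, forces in N, time in s.
With the tool pointing down it reaches from about 0.4 to 0.85 m from the base axis. Payload 10.4 kg.
Tool frame: the origin (TCP) lies midway between the tips of the shut fingers; the grasp point (between the pads) lies 19 mm behind it; z points along the fingers, y is the line along which they close (so a half turn about z gives the same grasp; the last joint's range is limited). The gripper opens to 87 mm and grips with 3 to 60 N. Pads are 19 mm wide; open, the fingers measure 117 mm over their backs; the gripper's body (75 mm by 190 mm) begins 51 mm behind the grasp point.
Start: joints at [-1.16, 0.332, -0.065, 1.46, 0.022, 1.35, -0.088], TCP at [0.263, 0.567, 0.223] pointing down, gripper open.
Joint ranges: [-2.6, 2.6], [-0.5, 2.12], [-1.47, 1.34], [0.16, 2.42], [-1.27, 4.41], [0.06, 2.06], [-2.6, 2.6]. Speed limits (rad/s): [2.22, 2.22, 2.79, 2.79, 3.14, 3.14, 3.14].

## Interface

Orientations are given as a 3x3 rotation matrix whose columns are the frame's x, y, z axes.
In Python, from rig import arm, imaging, spotter gives the robot as it stands.
- The arm moves only by the tool arm_command, never from a script. Its argument "plan" is a list of rows, each an object of numbers: "hand": the closure, from 0 (fully open) to 1 (shut); "dx", "dy", "dz": the shift along the tool's x, y, z in mm; "spin": the turn about the tool's z in degrees. A call has 1 to 20 rows; each row shifts and turns the commanded pose from where the row before left it, along the tool's axes as they then stand; what a row does not reach is not made up. A row lasts 1/10 s, in which the tool goes at most 50 mm and 8.59 degrees, less where a joint would pass 70% of its speed; a pose out of reach is approached as far as the arm can. A call is refused whole if a number of a shift passes 50 or a number of a turn 8.59, either way. A call with a gripper value outside its range is refused whole. The fingers move at their own pace and stop on an object; "squeeze" is the grip in N (left out, the last holds). Time passes only in rows, so rows that do not move let the fingers close. It gives the time, the measured TCP pose, the force, the opening and the grip force at its end, in the units of the state.
- arm.sense(): the state, without advancing time (a new reading comes with each control period).
- imaging.get_image(name): name is "scene" or "top" or "wrist"; returns the picture (400x640x3 uint8, red, green, blue); there is no depth.
- imaging.camera_info(name): a dict with "mtx" (3x3 intrinsics, pixels), "rvec" (rotation vector, rad) and "tvec" (3), from world to camera coordinates, as OpenCV has them; the wrist camera has in their place "hand_eye" (4x4, takes a point from camera to tool coordinates, whose origin is the TCP and whose axes are the flange's). Camera axes: x right, y down, z forward; pixel columns grow to the right and rows downward; lengths in m; the calibration is good to about 2 mm. A picture is of the moment at which its call begins: read the wrist's pose just before it. camera_info takes no time and is no camera call.
- arm.job_done(): hands the job in; it is judged then, once.
Trained networks look in the newest picture that a camera, given by its name, has taken for a name from the list of things; names that differ only in an ending like _2 or _b are one class to them, and where a whole thing is asked for, a point or a joint stands for the part that bears it (a point fixed in the world has none). Each returns a list of dicts, best first, with "score" (0 to 1); they miss things now and then, are a little off and sometimes report something else, mostly with a low value. They report only what shows in the picture. A call takes as long as a camera call.
- spotter.masks_of(camera, thing): "mask" (400x640 bool, what is visible of it) and "extent" ([centre column, centre row, width, height] in pixels, round what is visible of it).
- spotter.landmark_of(camera, thing): "pixel" ([column, row] in pixels: a listed point, or the origin of a listed thing).
The state is a dict: "clock": time; "joint_positions": joint angles; "qvel": joint speeds; "joint_efforts": joint torques, N m; "tool_pos": TCP position; "tool_rot": TCP orientation; "force": force on the tool from outside, world axes, zero at the start; "moment": the same for the moment, N m; "width": finger opening in m; "grip_force": force on a finger pad.
Only numpy, scipy, OpenCV 4.12 (cv2) and the standard library are available. Lean on these libraries where they do the work, as an engineer would, in place of code of your own. Each camera call takes 0.05 s, during which the arm holds its last target. There are 200 camera calls.

## Working session

There is one attempt and no reset: what is moved stays moved. The work goes in short steps, Python scripts to look and compute and a tool call to move; the robot and the scene stay as the last step left them, time stands still between calls to the robot, and variables do not carry over. Pictures are saved under pics/ and viewed, at most 10 in all, crops included, and the job is handed in when it is done.

Besides the shell and the picture viewer there is one more tool, called after "Emit:" by a JSON object that holds its "name" and its "arguments". arm_command: Moves the arm, as the interface text tells. Its arguments: {"type":"object","properties":{"plan":{"type":"array"},"squeeze":{"type":"number"}},"required":["plan"]}

```bash
mkdir -p pics; ls
cat > h.py <<'E'
import numpy as np, cv2
from rig import arm, imaging, spotter
def cam(name):
    """K,R,t world->camera"""
    c=imaging.camera_info(name);K=np.array(c['mtx'])
    if 'rvec' in c:
        return K,cv2.Rodrigues(np.array(c['rvec'],float))[0],np.array(c['tvec'],float).ravel()
    s=arm.sense();T=np.eye(4);T[:3,:3]=s['tool_rot'];T[:3,3]=s['tool_pos']
    W=np.linalg.inv(T@np.array(c['hand_eye']));return K,W[:3,:3],W[:3,3]
def proj(c,p):
    K,R,t=c;q=(R@np.atleast_2d(p).T).T+t;q=q@K.T;return q[:,:2]/q[:,2:]
def ray(c,px):
    K,R,t=c;d=R.T@np.linalg.inv(K)@np.array([px[0],px[1],1.]);return -R.T@t,d/np.linalg.norm(d)
def onz(c,px,z):
    o,d=ray(c,px);return o+d*(z-o[2])/d[2]
def tri(cs,pxs):
    A=np.zeros((3,3));b=np.zeros(3)
    for c,p in zip(cs,pxs):
        o,d=ray(c,p);M=np.eye(3)-np.outer(d,d);A+=M;b+=M@o
    return np.linalg.solve(A,b)
def save(name,f,crop=None,k=1):
    im=imaging.get_image(name)
    if crop: im=im[crop[1]:crop[3],crop[0]:crop[2]]
    if k!=1: im=cv2.resize(im,None,fx=k,fy=k,interpolation=cv2.INTER_CUBIC)
    cv2.imwrite('pics/'+f,im[:,:,::-1])
E
cat > m.py <<'E'
from h import *
np.set_printoptions(precision=4,suppress=True)
for n in ['scene','top']:
    save(n,n+'1.png'); c=cam(n); print(n,ray(c,(320,200)))
    for th in ['pole_grip','hook','hook_pole','eye','flap_hinge','vent_head','cabinet','saucer','sprig_cup','round_mug','slipped_mug']:
        r=spotter.landmark_of(n,th)
        print(th,[(np.round(x['pixel'],1),round(x['score'],2)) for x in r[:2]], [np.round(onz(c,x['pixel'],0.009 if th in('pole_grip','hook') else 0),4) for x in r[:1]])
s=arm.sense();print(s['clock'],s['tool_pos'],s['tool_rot'],s['force'])
E
python3 m.py
```

```text
pics
scene (array([-0.2268, -0.7435,  0.7124]), array([ 0.6817,  0.593 , -0.4284]))
pole_grip [(array([243.7, 237.2]), 0.62)] [array([0.4729, 0.2453, 0.009 ])]
hook [(array([291.4, 227.2]), 0.9), (array([346.8, 162.9]), 0.38)] [array([0.6369, 0.1582, 0.009 ])]
hook_pole [(array([258.7, 235.5]), 0.85)] [array([0.5254, 0.2229, 0.    ])]
eye [(array([347.5, 163.8]), 0.68)] [array([1.3701, 0.431 , 0.    ])]
flap_hinge [(array([340.8, 191.4]), 0.55)] [array([1.0403, 0.2262, 0.    ])]
vent_head [(array([346.5, 146.9]), 0.86)] [array([1.6266, 0.6291, 0.    ])]
cabinet [(array([343.2, 242.7]), 0.66)] [array([ 0.6835, -0.0582,  0.    ])]
saucer [(array([293.5, 262.2]), 0.61)] [array([ 0.4831, -0.002 ,  0.    ])]
sprig_cup [(array([261., 238.]), 0.57)] [array([0.5188, 0.2021, 0.    ])]
round_mug [(array([358.8, 292.1]), 0.6), (array([247.4, 236.8]), 0.54)] [array([ 0.4949, -0.2586,  0.    ])]
slipped_mug [(array([405.3, 292.3]), 0.66)] [array([ 0.5796, -0.3649,  0.    ])]
top (array([ 0.4429, -0.1042,  1.2849]), array([ 0.1485,  0.0946, -0.9844]))
pole_grip [(array([248.8, 254.5]), 0.73)] [arr
[... 294 characters left out ...]
array([340.4, 169. ]), 0.61)] [array([ 0.7334, -0.048 ,  0.    ])]
vent_head [(array([335.1, 153.4]), 0.79)] [array([ 0.7849, -0.0327,  0.    ])]
cabinet [(array([343. , 184.5]), 0.55)] [array([ 0.6831, -0.0546,  0.    ])]
saucer [(array([326.8, 250.5]), 0.93), (array([341. , 169.8]), 0.36)] [array([0.4782, 0.0021, 0.    ])]
sprig_cup [(array([328. , 253.7]), 0.63)] [array([ 0.4683, -0.0014,  0.    ])]
round_mug [(array([409.9, 245.4]), 0.55)] [array([ 0.4863, -0.252 ,  0.    ])]
slipped_mug [(array([441.3, 207.5]), 0.66)] [array([ 0.5989, -0.3533,  0.    ])]
1.2 [0.2627 0.5671 0.2226] [[-0.9074  0.4203  0.    ]
 [ 0.4203  0.9074  0.0001]
 [-0.      0.0001 -1.    ]] [ 0.1196  0.0844 -0.1262]
```

Run:
```python
import cv2
a=cv2.imread('pics/scene1.png')[110:330,190:480];b=cv2.imread('pics/top1.png')[110:310,200:490]
a=cv2.resize(a,(580,440)) ; cv2.imwrite('pics/a.png',cv2.resize(a,(790,599)))
cv2.imwrite('pics/b.png',cv2.resize(b,(798,550),interpolation=cv2.INTER_CUBIC))
from h import *
cs=[cam('scene'),cam('top')]
P={'eye':[(347.5,163.8),(331.1,152.7)],'hinge':[(340.8,191.4),(340.4,169)],'head':[(346.5,146.9),(335.1,153.4)],'hook':[(291.4,227.2),(271.6,191.2)],'cab':[(343.2,242.7),(343,184.5)]}
for k,v in P.items():
    p=tri(cs,v);print(k,p.round(4),[np.round(proj(c,p)[0]-q,1) for c,q in zip(cs,v)])
```

```text
eye [ 0.714  -0.0438  0.2902] [array([-1.9,  0.2]), array([ 1.9, -1.7])]
hinge [ 0.684  -0.0529  0.2028] [array([ 1.5, -0.2]), array([-1.4,  1.3])]
head [ 0.693  -0.0563  0.3571] [array([-1.5,  0.2]), array([ 1.6, -1.4])]
hook [ 0.6684  0.1812 -0.0128] [array([ 1.7, -0.1]), array([-1.5,  1.6])]
cab [ 0.6844 -0.0557 -0.0016] [array([-0.4,  0. ]), array([ 0.3, -0.3])]
```

View pics/a.png

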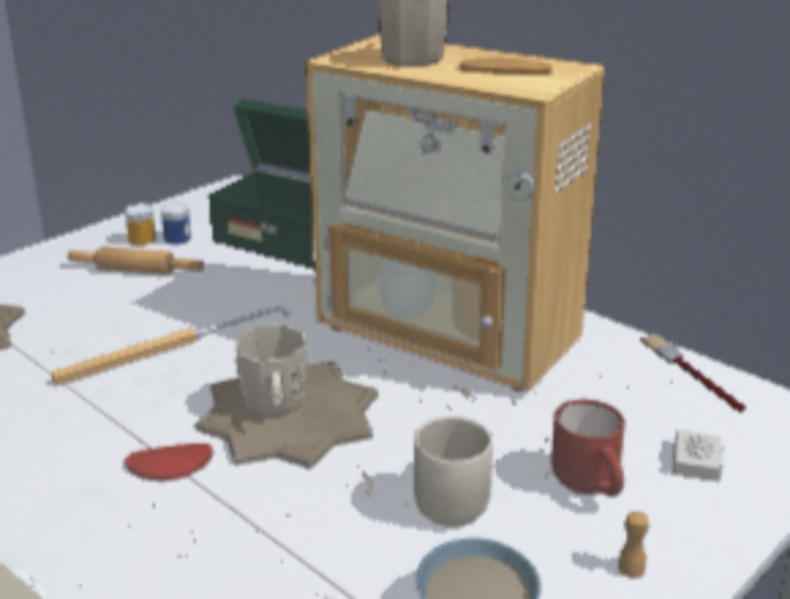

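View pics/b.png

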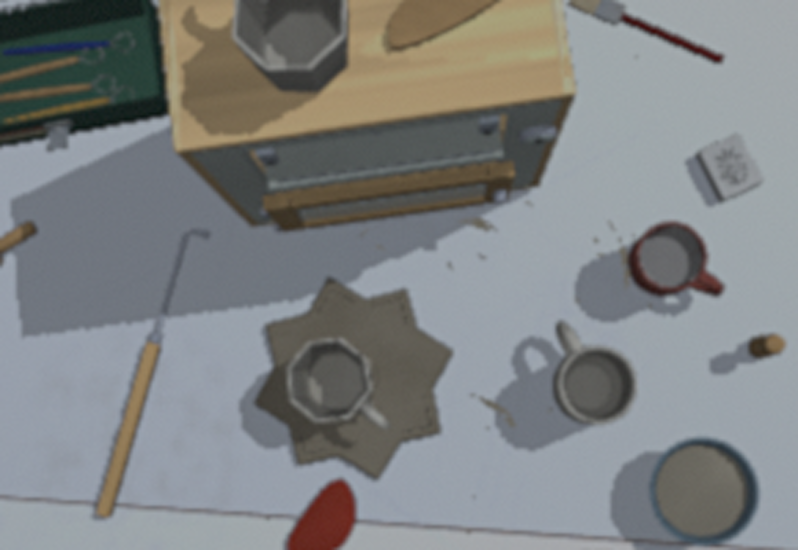

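The scene view shows the pole left of the cup, with its hook end by the cabinet at about (293,224) full-frame. The flap leans back, with the eye at about (347,163). The top view agrees. Next: the cabinet's yaw and the pole's direction.

```bash
cat > pole.py <<'E'
from h import *
def handle(camname,z=0.014,zmask='hook_pole'):
    c=cam(camname);imaging.get_image(camname)
    r=spotter.masks_of(camname,zmask)
    m=r[0]['mask'];ys,xs=np.nonzero(m)
    P=np.array([onz(c,(x,y),z)[:2] for x,y in zip(xs,ys)])
    l=cv2.fitLine(P.astype(np.float32),cv2.DIST_HUBER,0,.01,.01).ravel()
    d=l[:2]*np.sign(l[0]);s=(P-l[2:])@d
    print(camname,r[0]['score'],len(P),'yaw',np.degrees(np.arctan2(d[1],d[0])),'ends',l[2:]+d*s.min(),l[2:]+d*s.max())
    return P,m
E
python3 - <<'E'
from pole import *
cs=[cam('scene'),cam('top')]
L=tri(cs,[(303.1,132.8),(265.4,165.3)]);R=tri(cs,[(389.3,147.8),(408.6,144.5)])
print(L,R,np.linalg.norm(L-R),np.degrees(np.arctan2(*(L-R)[:2]))) 
for n,px in [('top',[(237.4,297.3),(254.5,234.4)])]:
    a,b=[onz(cam(n),p,.014) for p in px];print(a,b,np.linalg.norm(a-b),np.degrees(np.arctan2((b-a)[1],(b-a)[0])))
for n in ['scene','top']: handle(n)
for i,n in enumerate(['scene','top']):
    imaging.get_image(n)
    for th in ['cabinet','vent_flap']:
        m=spotter.masks_of(n,th)[0];q=cv2.approxPolyDP(max(cv2.findContours(m['mask'].astype(np.uint8),0,2)[0],key=cv2.contourArea),3,True)
        print(n,th,m['score'],q.reshape(-1,2).tolist())
E
```

```text
[0.66355233 0.10246234 0.38588845] [ 0.69514634 -0.21736023  0.38387969] 0.32138557776118365 -5.641718858164924
[0.34358398 0.27907256 0.014     ] [0.53422013 0.22553215 0.014     ] 0.19801191004766225 -15.687466688011146
scene 0.85 385 yaw -15.430093 ends [0.33927621 0.26660511] [0.54433432 0.21000681]
top 0.77 428 yaw -17.254967 ends [0.34360378 0.28034306] [0.6624363  0.18131263]
scene cabinet 0.73 [[331, 106], [327, 123], [302, 133], [305, 226], [382, 253], [403, 232], [411, 135], [355, 127], [352, 106]]
scene vent_flap 0.85 [[324, 152], [319, 185], [366, 198], [373, 196], [373, 160], [367, 166], [365, 159], [355, 154]]
top cabinet 0.61 [[398, 75], [258, 96], [264, 165], [291, 191], [301, 193], [382, 183], [395, 177], [409, 143]]
top vent_flap 0.58 [[381, 159], [367, 153], [301, 164], [297, 173], [376, 165]]
```

Emit:
{"name": "arm_command", "arguments": {"plan": [{"hand":0,"dx":-27.3,"dy":-17.1,"dz":8},{"hand":0,"dx":-27.3,"dy":-17.1,"dz":8},{"hand":0,"dx":-27.3,"dy":-17.1,"dz":8},{"hand":0,"dx":-27.3,"dy":-17.1,"dz":8},{"hand":0,"dx":-27.3,"dy":-17.1,"dz":8},{"hand":0,"dx":-27.3,"dy":-17.1,"dz":8},{"hand":0,"dx":-27.3,"dy":-17.1,"dz":8},{"hand":0,"dx":-27.3,"dy":-17.1,"dz":8},{"hand":0,"dx":-27.3,"dy":-17.1,"dz":8},{"hand":0,"dx":-27.3,"dy":-17.1,"dz":8},{"hand":0,"dx":-27.3,"dy":-17.1},{"hand":0,"dx":-27.3,"dy":-17.1},{"hand":0,"spin":-4.6},{"hand":0,"spin":-4.6},{"hand":0},{"hand":0}]}}

```text
invalid input at $.plan[0]: expected keys hand, dx, dy, dz, spin
```

```bash
cat > w.py <<'E'
from pole import *
s=arm.sense();print(s['clock'],s['tool_pos'].round(4),np.round(s['tool_rot'],3).tolist(),s['force'].round(2))
c=cam('wrist');print('cam',ray(c,(320,200)));im=imaging.get_image('wrist');cv2.imwrite('pics/w1.png',im[:,:,::-1])
for th,z in [('pole_grip',.009),('hook',.009),('hook_pole',0)]:
    for x in spotter.landmark_of('wrist',th)[:2]: print(th,x['score'],np.round(x['pixel'],1),onz(c,x['pixel'],z).round(4))
P,m=handle('wrist',.016)
E
python3 w.py
```

```text
1.7 [0.2627 0.5671 0.2226] [[-0.907, 0.42, 0.0], [0.42, 0.907, 0.0], [0.0, 0.0, -1.0]] [-0.15  0.05 -0.3 ]
cam (array([0.19936879, 0.59707224, 0.38500676]), array([ 0.24299334, -0.11088742, -0.96366914]))Traceback (most recent call last):
  File "w.py", line 6, in <module>
    P,m=handle('wrist',.016)
        ~~~~~~^^^^^^^^^^^^^^
  File "pole.py", line 5, in handle
    m=r[0]['mask'];ys,xs=np.nonzero(m)
      ~^^^
IndexError: list index out of range
```

View pics/w1.png

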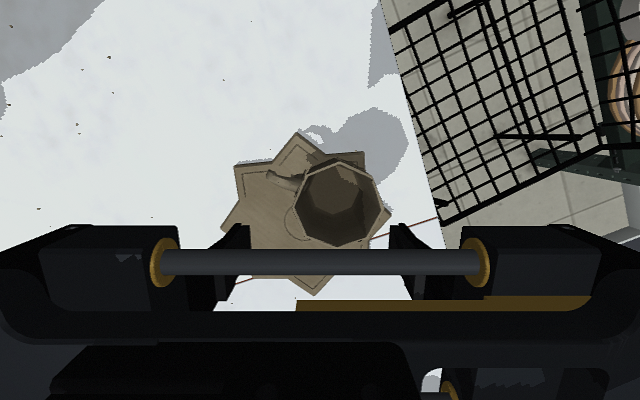

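The move was refused because every row needs all five keys. The wrist picture shows the ware and a wire rack under the start pose, with the gripper filling the bottom of the frame.

Emit:
{"name": "arm_command", "arguments": {"plan": [{"hand":0,"dx":-27.3,"dy":-17.1,"dz":0,"spin":0},{"hand":0,"dx":-27.3,"dy":-17.1,"dz":0,"spin":0},{"hand":0,"dx":-27.3,"dy":-17.1,"dz":0,"spin":0},{"hand":0,"dx":-27.3,"dy":-17.1,"dz":0,"spin":0},{"hand":0,"dx":-27.3,"dy":-17.1,"dz":0,"spin":0},{"hand":0,"dx":-27.3,"dy":-17.1,"dz":0,"spin":0},{"hand":0,"dx":-27.3,"dy":-17.1,"dz":0,"spin":0},{"hand":0,"dx":-27.3,"dy":-17.1,"dz":0,"spin":0},{"hand":0,"dx":-27.3,"dy":-17.1,"dz":0,"spin":0},{"hand":0,"dx":-27.3,"dy":-17.1,"dz":0,"spin":0},{"hand":0,"dx":-27.3,"dy":-17.1,"dz":0,"spin":0},{"hand":0,"dx":-27.3,"dy":-17.1,"dz":0,"spin":0},{"hand":0,"dx":0,"dy":0,"dz":25,"spin":-4.6},{"hand":0,"dx":0,"dy":0,"dz":25,"spin":-4.6},{"hand":0,"dx":0,"dy":0,"dz":25,"spin":0},{"hand":0,"dx":0,"dy":0,"dz":0,"spin":0}]}}

```text
clock: 3.6
tool_pos: [0.472, 0.2422, 0.1446]
tool_rot: [[-0.963, 0.27, -0.004], [0.27, 0.963, -0.003], [0.003, -0.004, -1.0]]
force: [-0.2, -0.2, 0.3]
width: 0.0871
grip_force: 0.0
```

```bash
sed -i "s/w1.png/w2.png/" w.py; python3 w.py
```

```text
3.6 [0.472  0.2422 0.1446] [[-0.963, 0.27, -0.004], [0.27, 0.963, -0.003], [0.003, -0.004, -1.0]] [-0.21 -0.24  0.31]
cam (array([0.40544242, 0.2619682 , 0.3073096 ]), array([ 0.2532706 , -0.07333182, -0.96461207]))
pole_grip 0.72 [318.5 198.1] [0.4812 0.2383 0.009 ]
pole_grip 0.37 [317.3 240.1] [0.5292 0.2233 0.009 ]
hook_pole 0.94 [317.8 242.9] [0.5366 0.2217 0.    ]
wrist 0.73 3043 yaw -16.911142 ends [0.34503634 0.28058689] [0.60549431 0.20139837]
```

View pics/w2.png

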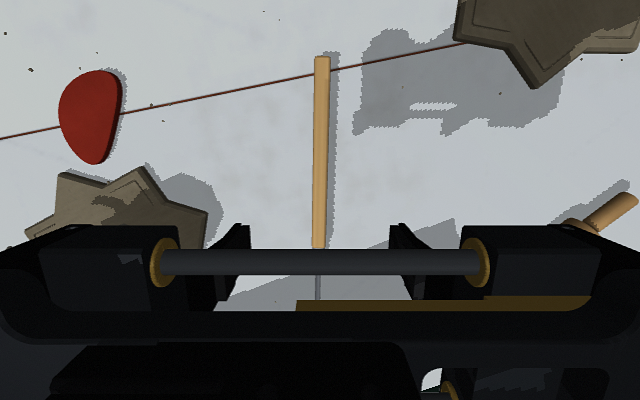

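The wrist view shows the handle running from (322,57) to about (318,247), nearly parallel to the tool's x.

Run:
```python
from h import *
c=cam('wrist');a=onz(c,(321.8,56.5),.016);b=onz(c,(318.2,230),.018);f=onz(c,(317.8,247),.018)
d=(b-a)[:2];d/=np.linalg.norm(d);print(a,b,f,np.degrees(np.arctan2(d[1],d[0])))
g=a[:2]+.14*d;s=arm.sense();R=np.array(s['tool_rot']);e=np.r_[g,0.003]-s['tool_pos']
print(g,(f[:2]-a[:2])@d,'tool shift mm',(R.T@e*1000).round(1),'tool x yaw',np.degrees(np.arctan2(-R[1,0],-R[0,0])))
```

```text
[0.34787042 0.28223394 0.016     ] [0.51905442 0.23031065 0.018     ] [0.5390138  0.22420112 0.018     ] -16.87352668140087
[0.48184311 0.24159754] 0.19975885324733378 tool shift mm [ -7.6  -0.3 146. ] tool x yaw -15.653851584948798
```

Emit:
{"name": "arm_command", "arguments": {"plan": [{"hand":0,"dx":-7.5,"dy":0,"dz":30,"spin":1.2},{"hand":0,"dx":0,"dy":0,"dz":40,"spin":0},{"hand":0,"dx":0,"dy":0,"dz":35,"spin":0},{"hand":0,"dx":0,"dy":0,"dz":20,"spin":0},{"hand":0,"dx":0,"dy":0,"dz":8,"spin":0},{"hand":0,"dx":0,"dy":0,"dz":7,"spin":0},{"hand":0,"dx":0,"dy":0,"dz":0,"spin":0}], "squeeze": 40}}

```text
clock: 4.6
tool_pos: [0.4813, 0.2415, 0.008]
tool_rot: [[-0.957, 0.29, 0.001], [0.29, 0.957, 0.001], [-0.0, 0.001, -1.0]]
force: [-0.8, -0.4, 0.5]
width: 0.0871
grip_force: 0.0
```

Emit:
{"name": "arm_command", "arguments": {"plan": [{"hand":0,"dx":0,"dy":0,"dz":3,"spin":0},{"hand":0,"dx":0,"dy":0,"dz":0,"spin":0},{"hand":1,"dx":0,"dy":0,"dz":0,"spin":0},{"hand":1,"dx":0,"dy":0,"dz":0,"spin":0},{"hand":1,"dx":0,"dy":0,"dz":0,"spin":0},{"hand":1,"dx":0,"dy":0,"dz":0,"spin":0},{"hand":1,"dx":0,"dy":0,"dz":0,"spin":0},{"hand":1,"dx":0,"dy":0,"dz":0,"spin":0},{"hand":1,"dx":0,"dy":0,"dz":0,"spin":0}]}}

```text
clock: 5.5
tool_pos: [0.4809, 0.2412, 0.0045]
tool_rot: [[-0.957, 0.29, -0.0], [0.29, 0.957, 0.0], [0.0, 0.0, -1.0]]
force: [0.2, -0.4, 0.0]
width: 0.0391
grip_force: 0.0
```

Emit:
{"name": "arm_command", "arguments": {"plan": [{"hand":1,"dx":0,"dy":0,"dz":0,"spin":0},{"hand":1,"dx":0,"dy":0,"dz":0,"spin":0},{"hand":1,"dx":0,"dy":0,"dz":0,"spin":0},{"hand":1,"dx":0,"dy":0,"dz":0,"spin":0},{"hand":1,"dx":0,"dy":0,"dz":0,"spin":0},{"hand":1,"dx":0,"dy":0,"dz":0,"spin":0},{"hand":1,"dx":0,"dy":0,"dz":-10,"spin":0},{"hand":1,"dx":0,"dy":0,"dz":-10,"spin":0}]}}

```text
clock: 6.3
tool_pos: [0.4808, 0.2412, 0.0252]
tool_rot: [[-0.957, 0.29, -0.0], [0.29, 0.957, -0.0], [0.0, -0.0, -1.0]]
force: [0.3, 0.1, -0.4]
width: 0.0156
grip_force: 40.0
```

Emit:
{"name": "arm_command", "arguments": {"plan": [{"hand":1,"dx":0,"dy":0,"dz":-30,"spin":0},{"hand":1,"dx":0,"dy":0,"dz":-30,"spin":0},{"hand":1,"dx":0,"dy":0,"dz":-30,"spin":0},{"hand":1,"dx":0,"dy":0,"dz":-30,"spin":0},{"hand":1,"dx":0,"dy":0,"dz":-30,"spin":0},{"hand":1,"dx":0,"dy":0,"dz":-30,"spin":0},{"hand":1,"dx":0,"dy":0,"dz":-30,"spin":0},{"hand":1,"dx":0,"dy":0,"dz":-30,"spin":0},{"hand":1,"dx":0,"dy":0,"dz":-30,"spin":0},{"hand":1,"dx":0,"dy":0,"dz":0,"spin":-7.5},{"hand":1,"dx":0,"dy":0,"dz":0,"spin":-7.5},{"hand":1,"dx":0,"dy":0,"dz":0,"spin":-7.5},{"hand":1,"dx":34.5,"dy":0,"dz":0,"spin":0},{"hand":1,"dx":34.5,"dy":0,"dz":0,"spin":0},{"hand":1,"dx":0,"dy":0,"dz":0,"spin":0}]}}

```text
clock: 7.8
tool_pos: [0.4092, 0.2346, 0.2959]
tool_rot: [[-0.995, -0.101, 0.0], [-0.101, 0.995, 0.001], [-0.0, 0.001, -1.0]]
force: [0.3, 1.1, -0.8]
width: 0.015
grip_force: 40.0
```

Emit:
{"name": "arm_command", "arguments": {"plan": [{"hand":1,"dx":0,"dy":-20,"dz":0,"spin":0},{"hand":1,"dx":0,"dy":-35,"dz":0,"spin":0},{"hand":1,"dx":0,"dy":-35,"dz":0,"spin":0},{"hand":1,"dx":0,"dy":-35,"dz":0,"spin":0},{"hand":1,"dx":0,"dy":-35,"dz":0,"spin":0},{"hand":1,"dx":0,"dy":-35,"dz":0,"spin":0},{"hand":1,"dx":0,"dy":-35,"dz":0,"spin":0},{"hand":1,"dx":0,"dy":-30,"dz":0,"spin":0},{"hand":1,"dx":0,"dy":-15,"dz":0,"spin":0},{"hand":1,"dx":0,"dy":0,"dz":0,"spin":0},{"hand":1,"dx":0,"dy":0,"dz":0,"spin":0}]}}

```text
clock: 8.9
tool_pos: [0.4394, -0.0389, 0.295]
tool_rot: [[-0.995, -0.098, 0.001], [-0.098, 0.995, 0.001], [-0.001, 0.001, -1.0]]
force: [-0.6, 0.3, -1.8]
width: 0.0157
grip_force: 40.0
```

```bash
cat > s.py <<'E'
import sys
from h import *
np.set_printoptions(precision=4,suppress=True)
s=arm.sense();R=np.array(s['tool_rot']);print(s['clock'],s['tool_pos'],'yaw',np.degrees(np.arctan2(-R[1,0],-R[0,0])),s['force'],s['width'])
h=s['tool_pos']+R@[-.195,-.0105,-.0045];e=s['tool_pos']+R@[-.195+0,.0,-.0045];print('hook model',h)
cs=[];Q={}
for n in ['scene','top']:
    c=cam(n);cs.append(c);im=imaging.get_image(n);cv2.imwrite(f'pics/{n}_{sys.argv[1]}.png',im[:,:,::-1])
    print(n,'hook model px',proj(c,h)[0].round(1))
    for th in ['hook','eye','pole_grip','hook_pole']:
        r=spotter.landmark_of(n,th);Q.setdefault(th,[]).append(r[0]['pixel'] if r else None)
        print(th,[(np.round(x['pixel'],1),round(x['score'],2)) for x in r[:3]])
for th,v in Q.items():
    if None not in [None if q is None else 1 for q in v]: print(th,tri(cs,v))
E
python3 s.py a; python3 -c "
import cv2,numpy as np
a=cv2.imread('pics/scene_a.png')[120:220,290:410];b=cv2.imread('pics/top_a.png')[110:250,250:410]
cv2.imwrite('pics/ab.png',np.vstack([cv2.resize(a,(360*1,300),interpolation=2),cv2.resize(b,(342,299),interpolation=2)[:, :]if 0 else cv2.resize(b,(360,300),interpolation=2)]))"
```

```text
8.9 [ 0.4394 -0.0389  0.295 ] yaw 5.624483934640228 [-0.5637  0.2714 -1.8122] 0.015719584046569174
hook model [ 0.6345 -0.0303  0.2997]
scene hook model px [327.6 167.1]
hook [(array([325.7, 169.8]), 0.84)]
eye [(array([348.9, 159.9]), 0.7)]
pole_grip [(array([287.6, 186.8]), 0.97)]
hook_pole [(array([296.8, 185.8]), 0.64)]
top hook model px [328.1 182.1]
hook []
eye [(array([334.4, 154. ]), 0.57)]
pole_grip []
hook_pole []
eye [ 0.7062 -0.0538  0.3082]
```

View pics/ab.png

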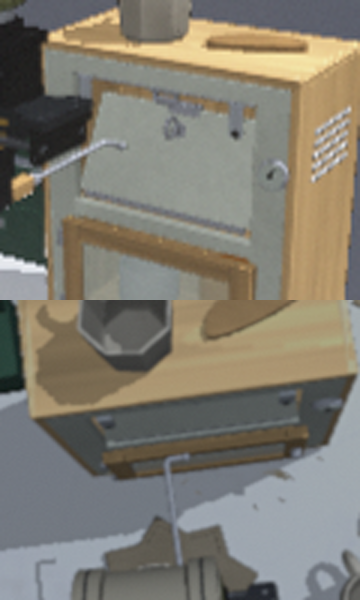

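The scene view shows the hook tip at about (332,169) and the eye at about (348,163). In the top view the roof hides the eye, so I'll use the scene ray together with the cabinet model.

```bash
cat > e.py <<'E'
from h import *
np.set_printoptions(precision=4,suppress=True)
s=arm.sense();R=np.array(s['tool_rot']);c=cam('scene');t=s['tool_pos']
W=lambda p:t+R@(np.array(p)*[-1,1,-1])   # pole frame from grip (x fwd,y left,z up) -> world
for n,p in dict(grip=(0,0,.0045),front=(.06,0,.0045),bend=(.195,0,.0045),hook=(.195,-.0105,.0045),ball=(.195,-.022,.0045)).items(): print(n,proj(c,W(p))[0].round(1))
ps=np.radians(5.6);X=np.array([np.cos(ps),np.sin(ps),0]);Y=np.array([-np.sin(ps),np.cos(ps),0])
for O in ([.684,-.056,0],[.680,-.056,0]):
    O=np.array(O);print('head',proj(c,O+.007*X+[0,0,.354])[0],'hinge',proj(c,O+.007*X+[0,0,.207])[0],'corners',proj(c,[O+.165*Y+[0,0,.388],O-.165*Y+[0,0,.388],O+.165*Y,O-.165*Y]).round(1).tolist())
    for th in (.45,.5,.55,.6):
        e=O+X*(.007-.026*np.cos(th)+.093*np.sin(th))+[0,0,.207+.093*np.cos(th)+.026*np.sin(th)]
        print(th,e,proj(c,e)[0].round(1))
im=cv2.imread('pics/scene_a.png')[130:200,290:410];cv2.imwrite('pics/z.png',cv2.resize(im,None,fx=6.6,fy=6.6,interpolation=cv2.INTER_CUBIC))
E
python3 e.py
```

```text
grip [286.7 186.9]
front [299.5 180.1]
bend [324.9 166.7]
hook [327.6 167.3]
ball [330.5 167.9]
head [344.3664 148.1116] hinge [344.1139 189.598 ] corners [[302.2, 131.7], [391.0, 146.2], [306.4, 230.1], [384.3, 256.5]]
0.45 [ 0.7079 -0.0537  0.3021] [346.9 161.8]
0.5 [ 0.7126 -0.0532  0.3011] [347.7 161.6]
0.55 [ 0.7173 -0.0527  0.2999] [348.4 161.6]
0.6 [ 0.7219 -0.0523  0.2984] [349.1 161.6]
head [343.6211 148.4109] hinge [343.4047 189.9737] corners [[301.4, 131.9], [390.3, 146.6], [305.7, 230.5], [383.7, 257.0]]
0.45 [ 0.7039 -0.0537  0.3021] [346.2 162.1]
0.5 [ 0.7086 -0.0532  0.3011] [347. 162.]
0.55 [ 0.7133 -0.0527  0.2999] [347.7 161.9]
0.6 [ 0.7179 -0.0523  0.2984] [348.4 161.9]
```

View pics/z.png

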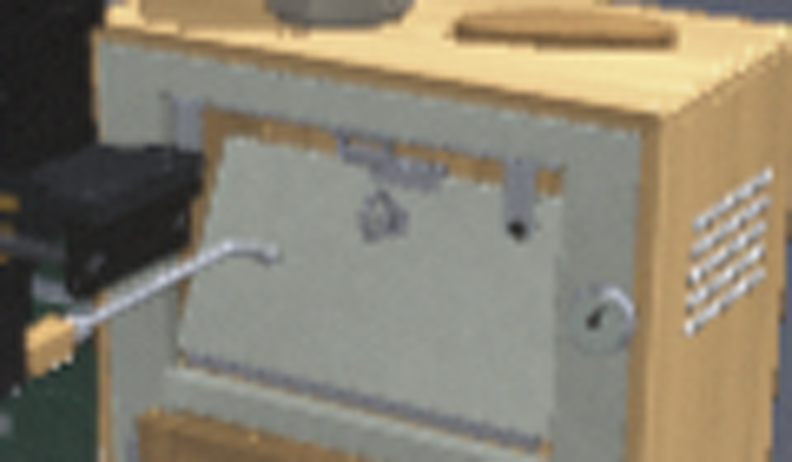

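The enlarged view shows the ring at about (347.0,162.7). The ball, at (330.6,168.2), sits where the model puts it, so the pole model is good. I'll fit the cabinet pose to its silhouette edges to fix the eye's depth.

```bash
cat > fit.py <<'E'
from h import *
from scipy.optimize import minimize
np.set_printoptions(precision=4,suppress=True)
G={}
for n in ['scene','top']:
    im=cv2.GaussianBlur(cv2.imread(f'pics/{n}1.png').astype(np.float32),(0,0),1.0)
    g=np.sqrt((cv2.Sobel(im,5,1,0)**2+cv2.Sobel(im,5,0,1)**2).sum(2));G[n]=np.minimum(g,np.percentile(g,98))/np.percentile(g,98)
C={n:cam(n) for n in G}
c=lambda i,j,z:np.array([.165*i,.165*j,z])
T=.388
# i:0 front 1 back ; j:+1 left -1 right
E={'scene':[(c(0,1,T),c(1,1,T)),(c(0,1,.05),c(0,1,T)),(c(1,-1,.05),c(1,-1,T)),(c(1,-1,T),c(1,1,T)),(c(0,-1,T),c(1,-1,T)),(c(0,-1,T),c(0,1,T))],
   'top':[(c(0,1,T),c(1,1,T)),(c(0,-1,T),c(1,-1,T)),(c(0,-1,T),c(0,1,T)),(c(0,1,.03),c(0,1,T)),(c(0,-1,.03),c(0,-1,T))]}
L=np.linspace(.03,.97,60)[:,None]
def cost(p,parts=None,names=('scene','top')):
    x,y,a=p[0]/100,p[1]/100,p[2];R=np.array([[np.cos(a),-np.sin(a),0],[np.sin(a),np.cos(a),0],[0,0,1]]);tot=[]
    for n in names:
        for A,B in E[n]:
            q=proj(C[n],((A*(1-L)+B*L)@R.T+[x,y,0])).astype(np.float32)
            v=cv2.remap(G[n],q[:,:1],q[:,1:],cv2.INTER_LINEAR);tot.append(float(v.mean()))
    return tot if parts else -np.mean(tot)
for names in (('scene','top'),('scene',),('top',)):
    rs=[]
    for x in np.arange(67.2,69.4,.4):
        for y in np.arange(-6.6,-4.5,.5):
            r=minimize(cost,[x,y,.098],args=(None,names),method='Nelder-Mead',options=dict(initial_simplex=[[x,y,.098],[x+.3,y,.09],[x,y+.3,.1],[x,y,.115]]));rs.append((r.fun,*r.x))
    rs.sort();print(names);[print(np.array(r)) for r in rs[:3]];print(np.round(cost(rs[0][1:],1),2))
E
python3 fit.py
```

```text
('scene', 'top')
[-0.7772 68.0142 -5.5003  0.1   ]
[-0.7772 68.0149 -5.5005  0.1001]
[-0.7772 68.0152 -5.4998  0.1   ]
[0.9  0.64 0.64 0.7  0.63 0.85 0.83 0.63 0.97 0.77 0.98]
('scene',)
[-0.7365 67.8955 -5.6561  0.0988]
[-0.7365 67.903  -5.6641  0.0988]
[-0.7365 67.8799 -5.6904  0.1003]
[0.91 0.66 0.61 0.7  0.67 0.87 0.77 0.55 0.93 0.77 0.77]
('top',)
[-0.8401 68.002  -5.44    0.0998]
[-0.84   68.0015 -5.4379  0.0997]
[-0.84   68.0089 -5.4459  0.1002]
[0.89 0.61 0.65 0.7  0.62 0.85 0.84 0.64 0.97 0.76 0.99]
```

Emit:
{"name": "arm_command", "arguments": {"plan": [{"hand":1,"dx":-15,"dy":0,"dz":0,"spin":0},{"hand":1,"dx":-20,"dy":0,"dz":0,"spin":0},{"hand":1,"dx":-20,"dy":0,"dz":0,"spin":0},{"hand":1,"dx":-12,"dy":0,"dz":0,"spin":0},{"hand":1,"dx":-5,"dy":0,"dz":0,"spin":0},{"hand":1,"dx":0,"dy":0,"dz":0,"spin":0},{"hand":1,"dx":0,"dy":0,"dz":0,"spin":0}]}}

```text
clock: 10.1
tool_pos: [0.5105, -0.0323, 0.2945]
tool_rot: [[-0.995, -0.098, -0.0], [-0.098, 0.995, 0.0], [0.0, 0.0, -1.0]]
force: [0.0, -0.3, -1.6]
width: 0.0154
grip_force: 40.0
```

Run:
```python
from h import *
np.set_printoptions(precision=4,suppress=True)
s=arm.sense();R=np.array(s['tool_rot']);c=cam('scene');t=s['tool_pos'];print(s['clock'],t,s['force'])
W=lambda p:t+R@(np.array(p)*[-1,1,-1])
for n,p in dict(bend=(.195,0,.0045),hook=(.195,-.0105,.0045),ball=(.195,-.022,.0045)).items(): print(n,W(p),proj(c,W(p))[0].round(1))
save('scene','sb.png')
im=cv2.imread('pics/sb.png')[140:185,315:375];cv2.imwrite('pics/zb.png',cv2.resize(im,None,fx=12,fy=12,interpolation=cv2.INTER_CUBIC))
O=np.array([.680,-.0553,0]);X=np.array([.995,.0998,0]);Y=np.array([-.0998,.995,0])
for th in (.45,.5,.55,.6):
    e=O+X*(.007-.026*np.cos(th)+.093*np.sin(th))+[0,0,.207+.093*np.cos(th)+.026*np.sin(th)]
    print(th,e,proj(c,e)[0].round(1), 'to go tool', (R.T@(e-W((.195,-.0105,.0045)))*1000).round(1))
```

```text
10.1 [ 0.5105 -0.0323  0.2945] [ 0.0396 -0.2601 -1.6475]
bend [ 0.7046 -0.0132  0.299 ] [336.8 160.5]
hook [ 0.7056 -0.0236  0.299 ] [339.4 161. ]
ball [ 0.7067 -0.0351  0.299 ] [342.3 161.6]
0.45 [ 0.7039 -0.0529  0.3021] [346.  162.1] to go tool [  4.5 -29.   -3.1]
0.5 [ 0.7086 -0.0524  0.3011] [346.8 161.9] to go tool [ -0.2 -29.   -2.1]
0.55 [ 0.7133 -0.052   0.2999] [347.5 161.9] to go tool [ -4.9 -29.   -0.9]
0.6 [ 0.7179 -0.0515  0.2984] [348.2 161.9] to go tool [ -9.5 -28.9   0.5]
```

View pics/zb.png

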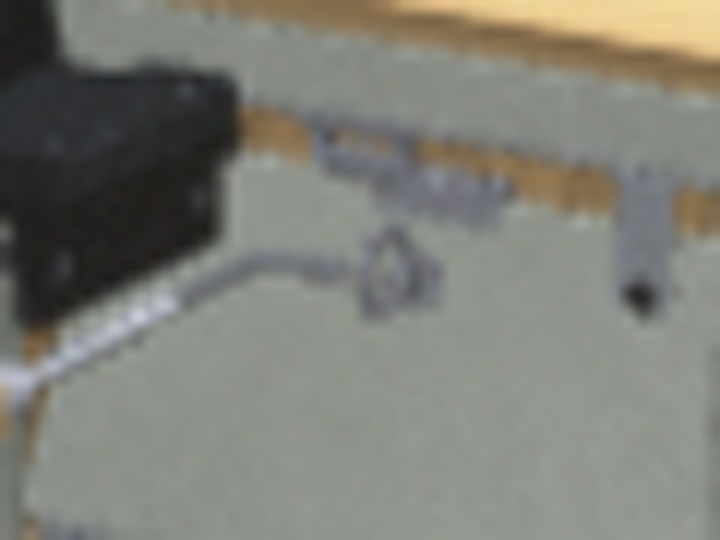

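The ring is at about (347.0,162.0), with the ball just left of it and nearly level. The fit gives θ≈0.52, so I correct by −2 mm in x and 1.5 mm up, then enter slowly.

Emit:
{"name": "arm_command", "arguments": {"plan": [{"hand":1,"dx":-2,"dy":0,"dz":-1.5,"spin":0},{"hand":1,"dx":0,"dy":-4,"dz":0,"spin":0},{"hand":1,"dx":0,"dy":-4,"dz":0,"spin":0},{"hand":1,"dx":0,"dy":-4,"dz":0,"spin":0},{"hand":1,"dx":0,"dy":-1,"dz":0,"spin":0},{"hand":1,"dx":0,"dy":0,"dz":0,"spin":0}]}}

```text
clock: 10.75
tool_pos: [0.5142, -0.0452, 0.296]
tool_rot: [[-0.995, -0.098, -0.0], [-0.098, 0.995, 0.0], [0.0, 0.0, -1.0]]
force: [-0.1, 0.7, -1.4]
width: 0.0153
grip_force: 40.0
```

Emit:
{"name": "arm_command", "arguments": {"plan": [{"hand":1,"dx":0,"dy":-1.5,"dz":0,"spin":0},{"hand":1,"dx":0,"dy":-1,"dz":0,"spin":0},{"hand":1,"dx":0,"dy":0,"dz":0,"spin":0}]}}

```text
clock: 11.05
tool_pos: [0.5145, -0.0475, 0.296]
tool_rot: [[-0.995, -0.098, -0.0], [-0.098, 0.995, 0.0], [0.0, 0.0, -1.0]]
force: [0.2, -0.9, -1.7]
width: 0.0157
grip_force: 40.0
```

Emit:
{"name": "arm_command", "arguments": {"plan": [{"hand":1,"dx":0,"dy":-1.5,"dz":0,"spin":0},{"hand":1,"dx":0,"dy":-1,"dz":0,"spin":0},{"hand":1,"dx":0,"dy":0,"dz":0,"spin":0}]}}

```text
clock: 11.35
tool_pos: [0.5147, -0.0501, 0.296]
tool_rot: [[-0.995, -0.098, -0.0], [-0.098, 0.995, -0.0], [0.0, -0.0, -1.0]]
force: [-0.1, 0.2, -1.1]
width: 0.0155
grip_force: 40.0
```

Emit:
{"name": "arm_command", "arguments": {"plan": [{"hand":1,"dx":0,"dy":-2,"dz":0,"spin":0},{"hand":1,"dx":0,"dy":-2,"dz":0,"spin":0},{"hand":1,"dx":0,"dy":0,"dz":0,"spin":0}]}}

```text
clock: 11.65
tool_pos: [0.5151, -0.0543, 0.296]
tool_rot: [[-0.995, -0.098, 0.0], [-0.098, 0.995, -0.0], [-0.0, -0.0, -1.0]]
force: [0.0, 0.4, -1.2]
width: 0.0157
grip_force: 40.0
```

Emit:
{"name": "arm_command", "arguments": {"plan": [{"hand":1,"dx":0,"dy":-2,"dz":0,"spin":0},{"hand":1,"dx":0,"dy":-2,"dz":0,"spin":0},{"hand":1,"dx":0,"dy":-2,"dz":0,"spin":0},{"hand":1,"dx":0,"dy":0,"dz":0,"spin":0}]}}

```text
clock: 12.05
tool_pos: [0.5157, -0.0602, 0.296]
tool_rot: [[-0.995, -0.098, 0.0], [-0.098, 0.995, -0.0], [-0.0, -0.0, -1.0]]
force: [-0.9, 0.1, -1.7]
width: 0.0155
grip_force: 40.0
```

Run:
```python
from h import *
np.set_printoptions(precision=4,suppress=True)
s=arm.sense();print(s['clock'],s['tool_pos'],s['force'])
save('scene','sc.png')
im=cv2.imread('pics/sc.png')[140:185,315:375];cv2.imwrite('pics/zc.png',cv2.resize(im,None,fx=12,fy=12,interpolation=cv2.INTER_CUBIC))
```

```text
12.05 [ 0.5157 -0.0602  0.296 ] [-0.9427  0.1235 -1.6661]
```

View pics/zc.png

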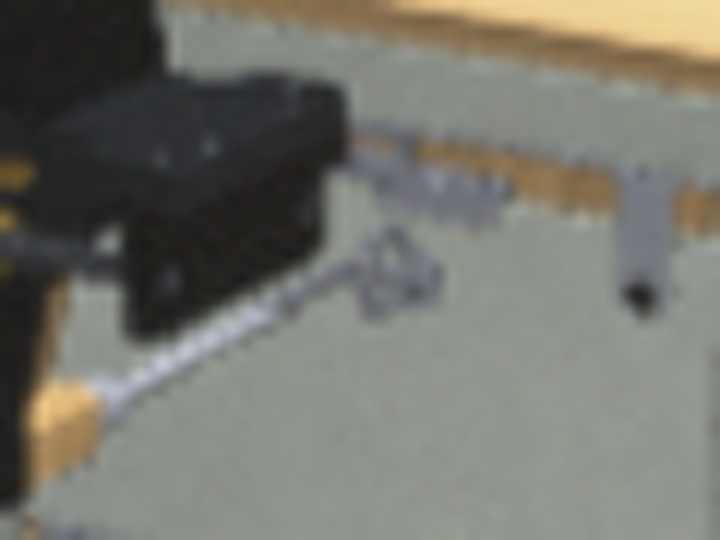

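The hook's end now sits in the ring at about (347,162), with no contact force. Now I pull gently.

Emit:
{"name": "arm_command", "arguments": {"plan": [{"hand":1,"dx":3,"dy":0,"dz":0,"spin":0},{"hand":1,"dx":3,"dy":0,"dz":0,"spin":0},{"hand":1,"dx":2,"dy":0,"dz":0,"spin":0},{"hand":1,"dx":2,"dy":0,"dz":-0.5,"spin":0},{"hand":1,"dx":2,"dy":0,"dz":-0.5,"spin":0},{"hand":1,"dx":0,"dy":0,"dz":0,"spin":0}]}}

```text
clock: 12.7
tool_pos: [0.5036, -0.061, 0.2972]
tool_rot: [[-0.995, -0.098, 0.0], [-0.098, 0.995, 0.0], [-0.0, 0.0, -1.0]]
force: [0.7, -0.2, -1.3]
width: 0.0159
grip_force: 40.0
```

Emit:
{"name": "arm_command", "arguments": {"plan": [{"hand":1,"dx":3,"dy":0,"dz":-0.5,"spin":0},{"hand":1,"dx":3,"dy":0,"dz":-0.5,"spin":0},{"hand":1,"dx":3,"dy":0,"dz":0,"spin":0},{"hand":1,"dx":3,"dy":0,"dz":0,"spin":0},{"hand":1,"dx":3,"dy":0,"dz":0,"spin":0},{"hand":1,"dx":3,"dy":0,"dz":0,"spin":0},{"hand":1,"dx":0,"dy":0,"dz":0,"spin":0}]}}

```text
clock: 13.4
tool_pos: [0.4855, -0.0629, 0.2981]
tool_rot: [[-0.995, -0.098, -0.0], [-0.098, 0.995, 0.0], [-0.0, 0.0, -1.0]]
force: [1.3, -0.5, -1.7]
width: 0.0154
grip_force: 40.0
```

```bash
cat > st.py <<'E'
import sys
from h import *
np.set_printoptions(precision=4,suppress=True)
F=[]
save('scene',f's{sys.argv[1]}.png')
for i in range(2): s=arm.sense();F.append(s['force'])
R=np.array(s['tool_rot']);t=s['tool_pos'];h=t+R@[-.195,-.0105,-.0045]
X=np.array([.995,.0998,0]);Y=np.array([-.0998,.995,0]);H=np.array([.687,-.0546,.207])
print(s['clock'],'hook rel hinge mm',((h-H)@X*1000).round(1),((h-H)@Y*1000).round(1),((h-H)[2]*1000).round(1),'pull',s['force']@X,'lat',s['force']@Y,s['force'][2])
r=spotter.landmark_of('scene','eye');c=cam('scene')
print('eye',[(x['pixel'],x['score']) for x in r[:2]],'hook px',proj(c,h)[0])
for th in (.3,.2,.1,0,-.05): print(th,proj(c,H+X*(-.026*np.cos(th)+.093*np.sin(th))+[0,0,.093*np.cos(th)+.026*np.sin(th)])[0].round(1))
E
python3 st.py d
```

```text
13.45 hook rel hinge mm -6.1 1.2 95.6 pull -0.19669957094881038 lat 0.04228793855841444 -1.7581318854843488
eye [([342.1, 163.2], 0.63)] hook px [342.09  163.853]
0.3 [343.8 162.9]
0.2 [342.3 163.8]
0.1 [340.7 165. ]
0 [339.2 166.5]
-0.05 [338.4 167.3]
```

Emit:
{"name": "arm_command", "arguments": {"plan": [{"hand":1,"dx":3,"dy":0,"dz":0,"spin":0},{"hand":1,"dx":3,"dy":0,"dz":0,"spin":0},{"hand":1,"dx":2,"dy":0,"dz":0.5,"spin":0},{"hand":1,"dx":2,"dy":0,"dz":0.5,"spin":0},{"hand":1,"dx":2,"dy":0,"dz":0.5,"spin":0},{"hand":1,"dx":0,"dy":0,"dz":0,"spin":0}]}}

```text
clock: 14.1
tool_pos: [0.4736, -0.064, 0.2965]
tool_rot: [[-0.995, -0.098, -0.0], [-0.098, 0.995, 0.0], [0.0, 0.0, -1.0]]
force: [0.4, -0.7, -1.7]
width: 0.0156
grip_force: 40.0
```

Emit:
{"name": "arm_command", "arguments": {"plan": [{"hand":1,"dx":1,"dy":0,"dz":0,"spin":0},{"hand":1,"dx":1,"dy":0,"dz":0,"spin":0},{"hand":1,"dx":1,"dy":0,"dz":0.5,"spin":0},{"hand":1,"dx":0,"dy":0,"dz":0,"spin":0}]}}

```text
clock: 14.5
tool_pos: [0.4719, -0.0641, 0.2964]
tool_rot: [[-0.995, -0.099, 0.003], [-0.099, 0.995, 0.0], [-0.003, -0.0, -1.0]]
force: [6.8, 0.4, -2.5]
width: 0.0159
grip_force: 40.0
```

```bash
python3 st.py e|head -2
```

```text
14.55 hook rel hinge mm -20.0 1.2 94.4 pull 6.259418771856893 lat -0.673801467130249 -3.166328549748363
eye [([340.6, 165.5], 0.69)] hook px [339.8441 165.4292]
```

Emit:
{"name": "arm_command", "arguments": {"plan": [{"hand":1,"dx":0.3,"dy":0,"dz":0,"spin":0},{"hand":1,"dx":0,"dy":0,"dz":0,"spin":0}]}}

```text
clock: 14.8
tool_pos: [0.4716, -0.0642, 0.2964]
tool_rot: [[-0.995, -0.099, 0.002], [-0.099, 0.995, -0.0], [-0.002, -0.0, -1.0]]
force: [6.4, 0.8, -2.2]
width: 0.0159
grip_force: 40.0
```

Emit:
{"name": "arm_command", "arguments": {"plan": [{"hand":1,"dx":0.3,"dy":0,"dz":0,"spin":0},{"hand":1,"dx":0,"dy":0,"dz":0,"spin":0}]}}

```text
clock: 15.0
tool_pos: [0.4712, -0.0642, 0.2964]
tool_rot: [[-0.995, -0.099, 0.002], [-0.099, 0.995, 0.0], [-0.002, -0.0, -1.0]]
force: [5.2, 0.2, -2.6]
width: 0.0154
grip_force: 40.0
```

Emit:
{"name": "arm_command", "arguments": {"plan": [{"hand":1,"dx":0.4,"dy":0,"dz":0,"spin":0},{"hand":1,"dx":0,"dy":0,"dz":0,"spin":0}]}}

```text
clock: 15.2
tool_pos: [0.4706, -0.0643, 0.2963]
tool_rot: [[-0.995, -0.098, 0.002], [-0.098, 0.995, -0.0], [-0.002, -0.0, -1.0]]
force: [5.0, 0.2, -1.6]
width: 0.0154
grip_force: 40.0
```

Emit:
{"name": "arm_command", "arguments": {"plan": [{"hand":1,"dx":0.4,"dy":0,"dz":0,"spin":0},{"hand":1,"dx":0,"dy":0,"dz":0,"spin":0}]}}

```text
clock: 15.4
tool_pos: [0.47, -0.0644, 0.2962]
tool_rot: [[-0.995, -0.098, 0.001], [-0.098, 0.995, 0.0], [-0.001, -0.0, -1.0]]
force: [4.0, -0.6, -2.2]
width: 0.0156
grip_force: 40.0
```

Emit:
{"name": "arm_command", "arguments": {"plan": [{"hand":1,"dx":0.4,"dy":0,"dz":0,"spin":0},{"hand":1,"dx":0,"dy":0,"dz":0,"spin":0}]}}

```text
clock: 15.6
tool_pos: [0.4691, -0.0644, 0.296]
tool_rot: [[-0.995, -0.098, -0.0], [-0.098, 0.995, 0.0], [0.0, 0.0, -1.0]]
force: [3.4, 0.5, -1.7]
width: 0.0154
grip_force: 40.0
```

Emit:
{"name": "arm_command", "arguments": {"plan": [{"hand":1,"dx":0.4,"dy":0,"dz":0,"spin":0},{"hand":1,"dx":0,"dy":0,"dz":0,"spin":0}]}}

```text
clock: 15.8
tool_pos: [0.4685, -0.0645, 0.2959]
tool_rot: [[-0.995, -0.098, -0.0], [-0.098, 0.995, 0.0], [0.0, 0.0, -1.0]]
force: [3.2, -0.3, -2.2]
width: 0.0156
grip_force: 40.0
```

Emit:
{"name": "arm_command", "arguments": {"plan": [{"hand":1,"dx":0.4,"dy":0,"dz":0,"spin":0},{"hand":1,"dx":0,"dy":0,"dz":0,"spin":0}]}}

```text
clock: 16.0
tool_pos: [0.4681, -0.0645, 0.296]
tool_rot: [[-0.995, -0.098, -0.0], [-0.098, 0.995, 0.0], [0.0, 0.0, -1.0]]
force: [1.1, -0.9, -1.7]
width: 0.0157
grip_force: 40.0
```

Emit:
{"name": "arm_command", "arguments": {"plan": [{"hand":1,"dx":0.4,"dy":0,"dz":0,"spin":0},{"hand":1,"dx":0,"dy":0,"dz":0,"spin":0}]}}

```text
clock: 16.2
tool_pos: [0.4677, -0.0646, 0.296]
tool_rot: [[-0.995, -0.098, -0.0], [-0.098, 0.995, 0.0], [0.0, 0.0, -1.0]]
force: [0.1, 0.5, -1.4]
width: 0.0156
grip_force: 40.0
```

Emit:
{"name": "arm_command", "arguments": {"plan": [{"hand":1,"dx":0.5,"dy":0,"dz":0,"spin":0},{"hand":1,"dx":0,"dy":0,"dz":0,"spin":0}]}}

```text
clock: 16.4
tool_pos: [0.4674, -0.0646, 0.2961]
tool_rot: [[-0.995, -0.098, 0.0], [-0.098, 0.995, 0.0], [-0.0, 0.0, -1.0]]
force: [1.0, -0.6, -0.7]
width: 0.0157
grip_force: 40.0
```

Emit:
{"name": "arm_command", "arguments": {"plan": [{"hand":1,"dx":0.5,"dy":0,"dz":0,"spin":0},{"hand":1,"dx":0,"dy":0,"dz":0,"spin":0}]}}

```text
clock: 16.6
tool_pos: [0.4668, -0.0646, 0.296]
tool_rot: [[-0.995, -0.098, -0.0], [-0.098, 0.995, 0.0], [0.0, 0.0, -1.0]]
force: [0.1, -0.0, -1.4]
width: 0.0157
grip_force: 40.0
```

Emit:
{"name": "arm_command", "arguments": {"plan": [{"hand":1,"dx":0.5,"dy":0,"dz":0,"spin":0},{"hand":1,"dx":0,"dy":0,"dz":0,"spin":0}]}}

```text
clock: 16.8
tool_pos: [0.4663, -0.0647, 0.296]
tool_rot: [[-0.995, -0.098, -0.0], [-0.098, 0.995, 0.0], [0.0, 0.0, -1.0]]
force: [-0.4, -0.3, -1.4]
width: 0.0158
grip_force: 40.0
```

```bash
python3 st.py f
```

```text
16.85 hook rel hinge mm -25.6 1.2 93.5 pull -0.3171602115571434 lat -0.6368810105470518 -1.6284191767385794
eye [([342.3, 165.3], 0.94)] hook px [338.952  166.2073]
0.3 [343.8 162.9]
0.2 [342.3 163.8]
0.1 [340.7 165. ]
0 [339.2 166.5]
-0.05 [338.4 167.3]
```

Run:
```python
import cv2,numpy as np
v=[cv2.resize(cv2.imread(f'pics/s{k}.png')[140:185,315:375],None,fx=6.6,fy=6.6,interpolation=2) for k in 'def']
v.append(cv2.resize(cv2.imread('pics/sb.png')[140:185,315:375],None,fx=6.6,fy=6.6,interpolation=2))
cv2.imwrite('pics/cmp.png',np.vstack([np.hstack(v[:2]),np.hstack(v[2:])]))
```

```text
(no output)
```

View pics/cmp.png

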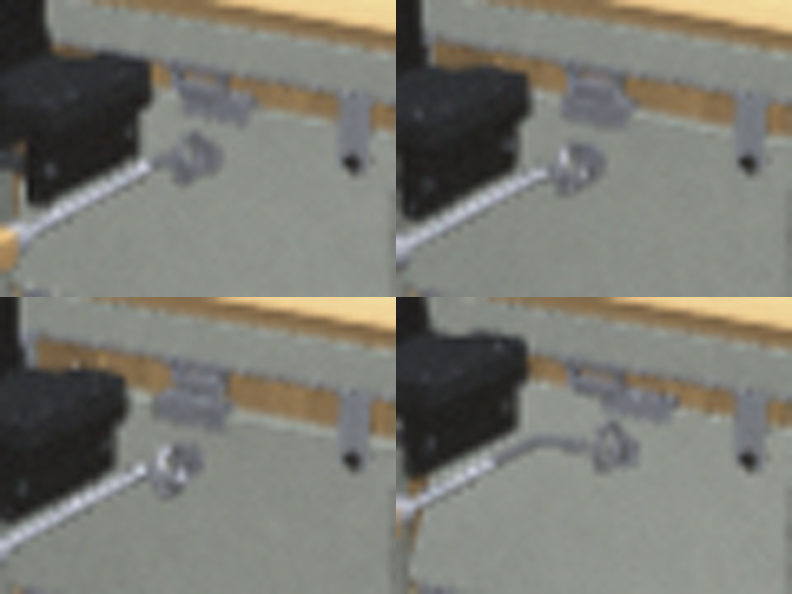

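The frames d, e and f show the ring still on the hook and the flap coming forward: ring at (343.8,163.5), then (342.2,164.9), then (341,165.8). The pull has dropped after the catch, so I go on feeling for the buffers.

Emit:
{"name": "arm_command", "arguments": {"plan": [{"hand":1,"dx":0.5,"dy":0,"dz":0,"spin":0},{"hand":1,"dx":0,"dy":0,"dz":0,"spin":0}]}}

```text
clock: 17.1
tool_pos: [0.4661, -0.0647, 0.2961]
tool_rot: [[-0.995, -0.098, 0.0], [-0.098, 0.995, 0.0], [-0.0, 0.0, -1.0]]
force: [0.0, 0.0, -1.9]
width: 0.0159
grip_force: 40.0
```

Emit:
{"name": "arm_command", "arguments": {"plan": [{"hand":1,"dx":0.5,"dy":0,"dz":0,"spin":0},{"hand":1,"dx":0,"dy":0,"dz":0,"spin":0}]}}

```text
clock: 17.3
tool_pos: [0.4658, -0.0647, 0.2962]
tool_rot: [[-0.995, -0.098, 0.001], [-0.098, 0.995, 0.0], [-0.001, 0.0, -1.0]]
force: [3.1, 0.3, -1.1]
width: 0.0153
grip_force: 40.0
```

Emit:
{"name": "arm_command", "arguments": {"plan": [{"hand":1,"dx":0.5,"dy":0,"dz":0,"spin":0},{"hand":1,"dx":0,"dy":0,"dz":0,"spin":0}]}}

```text
clock: 17.5
tool_pos: [0.4656, -0.0647, 0.2963]
tool_rot: [[-0.995, -0.099, 0.002], [-0.099, 0.995, 0.0], [-0.002, -0.0, -1.0]]
force: [5.9, -0.4, -2.1]
width: 0.0157
grip_force: 40.0
```

Emit:
{"name": "arm_command", "arguments": {"plan": [{"hand":1,"dx":0.4,"dy":0,"dz":0,"spin":0},{"hand":1,"dx":0,"dy":0,"dz":0,"spin":0}]}}

```text
clock: 17.7
tool_pos: [0.4655, -0.0648, 0.2964]
tool_rot: [[-0.995, -0.099, 0.002], [-0.099, 0.995, 0.0], [-0.002, -0.0, -1.0]]
force: [7.3, -0.1, -2.6]
width: 0.0158
grip_force: 40.0
```

Emit:
{"name": "arm_command", "arguments": {"plan": [{"hand":1,"dx":-2,"dy":0,"dz":0,"spin":0},{"hand":1,"dx":-2.5,"dy":0,"dz":0,"spin":0},{"hand":1,"dx":-2.5,"dy":0,"dz":0,"spin":0},{"hand":1,"dx":0,"dy":0,"dz":0,"spin":0},{"hand":1,"dx":0,"dy":0,"dz":0,"spin":0}]}}

```text
clock: 18.2
tool_pos: [0.4714, -0.0642, 0.2959]
tool_rot: [[-0.995, -0.098, -0.001], [-0.098, 0.995, -0.0], [0.001, -0.0, -1.0]]
force: [-0.5, -0.9, -1.8]
width: 0.0159
grip_force: 40.0
```

```bash
python3 st.py g
```

```text
18.25 hook rel hinge mm -20.5 1.2 93.3 pull -1.194369573461365 lat 1.1364422149511402 -0.8202764508883766
eye [([339.4, 168.4], 0.68)] hook px [339.7834 165.7937]
0.3 [343.8 162.9]
0.2 [342.3 163.8]
0.1 [340.7 165. ]
0 [339.2 166.5]
-0.05 [338.4 167.3]
```

Emit:
{"name": "arm_command", "arguments": {"plan": [{"hand":1,"dx":0,"dy":2,"dz":-0.5,"spin":0},{"hand":1,"dx":0,"dy":2,"dz":0,"spin":0},{"hand":1,"dx":0,"dy":2,"dz":0,"spin":0},{"hand":1,"dx":0,"dy":1,"dz":0,"spin":0},{"hand":1,"dx":0,"dy":0,"dz":0,"spin":0}]}}

```text
clock: 18.8
tool_pos: [0.4708, -0.057, 0.2965]
tool_rot: [[-0.995, -0.099, 0.0], [-0.099, 0.995, 0.0], [-0.0, 0.0, -1.0]]
force: [0.1, 0.2, -1.2]
width: 0.0154
grip_force: 40.0
```

Emit:
{"name": "arm_command", "arguments": {"plan": [{"hand":1,"dx":0,"dy":1.5,"dz":0,"spin":0},{"hand":1,"dx":0,"dy":1.5,"dz":0,"spin":0},{"hand":1,"dx":0,"dy":0,"dz":0,"spin":0}]}}

```text
clock: 19.1
tool_pos: [0.4705, -0.054, 0.2965]
tool_rot: [[-0.995, -0.099, 0.0], [-0.099, 0.995, 0.0], [-0.0, 0.0, -1.0]]
force: [0.0, -0.0, -1.0]
width: 0.0155
grip_force: 40.0
```

Emit:
{"name": "arm_command", "arguments": {"plan": [{"hand":1,"dx":0,"dy":1.5,"dz":0,"spin":0},{"hand":1,"dx":0,"dy":1.5,"dz":0,"spin":0},{"hand":1,"dx":0,"dy":0,"dz":0,"spin":0}]}}

```text
clock: 19.4
tool_pos: [0.4702, -0.051, 0.2965]
tool_rot: [[-0.995, -0.099, -0.0], [-0.099, 0.995, 0.0], [0.0, 0.0, -1.0]]
force: [-0.6, 0.6, -2.0]
width: 0.0157
grip_force: 40.0
```

Emit:
{"name": "arm_command", "arguments": {"plan": [{"hand":1,"dx":0,"dy":2,"dz":0,"spin":0},{"hand":1,"dx":0,"dy":2,"dz":0,"spin":0},{"hand":1,"dx":0,"dy":2,"dz":0,"spin":0},{"hand":1,"dx":0,"dy":2,"dz":0,"spin":0},{"hand":1,"dx":0,"dy":0,"dz":0,"spin":0}]}}

```text
clock: 19.9
tool_pos: [0.4694, -0.0429, 0.2965]
tool_rot: [[-0.995, -0.099, -0.0], [-0.099, 0.995, 0.0], [0.0, 0.0, -1.0]]
force: [-0.4, -0.7, -0.7]
width: 0.0158
grip_force: 40.0
```

Emit:
{"name": "arm_command", "arguments": {"plan": [{"hand":1,"dx":0,"dy":5,"dz":0,"spin":0},{"hand":1,"dx":0,"dy":5,"dz":0,"spin":0},{"hand":1,"dx":3,"dy":3,"dz":0,"spin":0},{"hand":1,"dx":10,"dy":0,"dz":0,"spin":0},{"hand":1,"dx":15,"dy":0,"dz":0,"spin":0},{"hand":1,"dx":15,"dy":0,"dz":0,"spin":0},{"hand":1,"dx":0,"dy":0,"dz":0,"spin":0}]}}

```text
clock: 20.6
tool_pos: [0.4239, -0.0351, 0.2968]
tool_rot: [[-0.995, -0.098, 0.0], [-0.098, 0.995, 0.001], [-0.001, 0.001, -1.0]]
force: [-0.1, 0.2, -0.6]
width: 0.0157
grip_force: 40.0
```

```bash
python3 st.py h
python3 - <<'E'
import cv2
cv2.imwrite('pics/zh.png',cv2.resize(cv2.imread('pics/sh.png')[130:210,300:400],None,fx=7,fy=7,interpolation=2))
E
```

```text
20.65 hook rel hinge mm -63.9 35.1 94.6 pull -0.7114962880809158 lat -0.014677256295115848 -0.6343273647316001
eye [([340.0, 165.6], 0.69)] hook px [323.6718 167.523 ]
0.3 [343.8 162.9]
0.2 [342.3 163.8]
0.1 [340.7 165. ]
0 [339.2 166.5]
-0.05 [338.4 167.3]
```

View pics/zh.png

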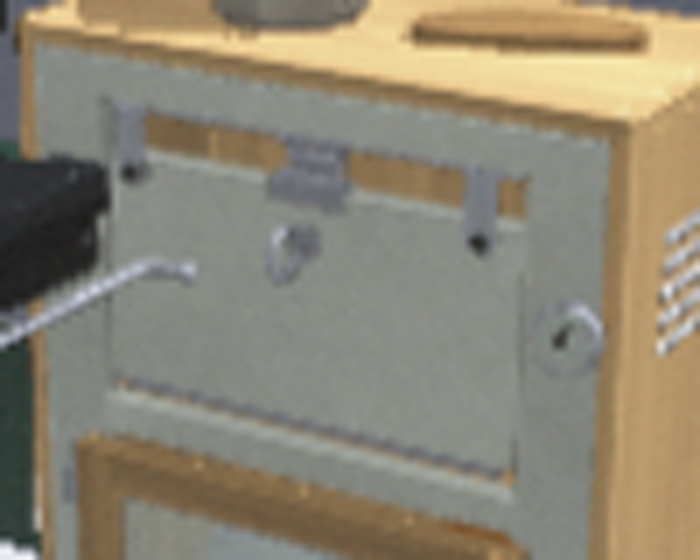

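The flap stands upright against both buffers with its ring at about (340,165.6), and the hook is free. I'll return the pole to its old place.

Emit:
{"name": "arm_command", "arguments": {"plan": [{"hand":1,"dx":0,"dy":15,"dz":0,"spin":0},{"hand":1,"dx":0,"dy":30,"dz":0,"spin":0},{"hand":1,"dx":0,"dy":35,"dz":0,"spin":0},{"hand":1,"dx":0,"dy":35,"dz":0,"spin":0},{"hand":1,"dx":0,"dy":35,"dz":0,"spin":0},{"hand":1,"dx":0,"dy":35,"dz":0,"spin":0},{"hand":1,"dx":0,"dy":35,"dz":0,"spin":0},{"hand":1,"dx":0,"dy":35,"dz":0,"spin":0},{"hand":1,"dx":0,"dy":15,"dz":0,"spin":0},{"hand":1,"dx":-30,"dy":0,"dz":0,"spin":0},{"hand":1,"dx":-35,"dy":0,"dz":0,"spin":0},{"hand":1,"dx":0,"dy":0,"dz":0,"spin":7.5},{"hand":1,"dx":0,"dy":0,"dz":0,"spin":7.5},{"hand":1,"dx":0,"dy":0,"dz":0,"spin":7.5},{"hand":1,"dx":0,"dy":0,"dz":0,"spin":0}]}}

```text
clock: 22.2
tool_pos: [0.4639, 0.2402, 0.2963]
tool_rot: [[-0.956, 0.292, -0.0], [0.292, 0.956, -0.0], [0.0, -0.0, -1.0]]
force: [-0.0, -0.3, -0.7]
width: 0.0152
grip_force: 40.0
```

Emit:
{"name": "arm_command", "arguments": {"plan": [{"hand":1,"dx":0,"dy":0,"dz":30,"spin":0},{"hand":1,"dx":0,"dy":0,"dz":40,"spin":0},{"hand":1,"dx":0,"dy":0,"dz":40,"spin":0},{"hand":1,"dx":0,"dy":0,"dz":40,"spin":0},{"hand":1,"dx":0,"dy":0,"dz":40,"spin":0},{"hand":1,"dx":0,"dy":0,"dz":40,"spin":0},{"hand":1,"dx":0,"dy":0,"dz":25,"spin":0},{"hand":1,"dx":0,"dy":0,"dz":15,"spin":0},{"hand":1,"dx":0,"dy":0,"dz":5,"spin":0},{"hand":1,"dx":0,"dy":0,"dz":0,"spin":0},{"hand":1,"dx":0,"dy":0,"dz":0,"spin":0}]}}

```text
clock: 23.3
tool_pos: [0.4642, 0.2408, 0.0225]
tool_rot: [[-0.957, 0.289, 0.001], [0.289, 0.957, 0.001], [-0.001, 0.001, -1.0]]
force: [-0.1, -0.2, -2.0]
width: 0.0156
grip_force: 40.0
```

Emit:
{"name": "arm_command", "arguments": {"plan": [{"hand":1,"dx":0,"dy":0,"dz":8,"spin":0},{"hand":1,"dx":0,"dy":0,"dz":5,"spin":0},{"hand":1,"dx":0,"dy":0,"dz":3,"spin":0},{"hand":1,"dx":0,"dy":0,"dz":0,"spin":0},{"hand":1,"dx":0,"dy":0,"dz":0,"spin":0}]}}

```text
clock: 23.8
tool_pos: [0.4635, 0.2405, 0.0056]
tool_rot: [[-0.957, 0.29, -0.0], [0.29, 0.957, 0.0], [0.0, 0.0, -1.0]]
force: [0.4, -0.0, -1.3]
width: 0.0154
grip_force: 40.0
```

Emit:
{"name": "arm_command", "arguments": {"plan": [{"hand":1,"dx":0,"dy":0,"dz":1,"spin":0},{"hand":1,"dx":0,"dy":0,"dz":0,"spin":0}]}}

```text
clock: 24.0
tool_pos: [0.4635, 0.2406, 0.0046]
tool_rot: [[-0.957, 0.29, 0.0], [0.29, 0.957, 0.0], [-0.0, 0.0, -1.0]]
force: [-0.1, 0.4, -1.0]
width: 0.0153
grip_force: 40.0
```

Now at grasp height. I release gradually, then lift away.

Emit:
{"name": "arm_command", "arguments": {"plan": [{"hand":1,"dx":0,"dy":0,"dz":0.5,"spin":0},{"hand":0.75,"dx":0,"dy":0,"dz":0,"spin":0},{"hand":0.7,"dx":0,"dy":0,"dz":0,"spin":0},{"hand":0.6,"dx":0,"dy":0,"dz":0,"spin":0},{"hand":0.5,"dx":0,"dy":0,"dz":0,"spin":0},{"hand":0.4,"dx":0,"dy":0,"dz":0,"spin":0},{"hand":0.4,"dx":0,"dy":0,"dz":0,"spin":0},{"hand":0.4,"dx":0,"dy":0,"dz":0,"spin":0}]}}

```text
clock: 24.8
tool_pos: [0.4635, 0.2405, 0.0041]
tool_rot: [[-0.957, 0.29, 0.0], [0.29, 0.957, 0.0], [-0.0, 0.0, -1.0]]
force: [-0.8, -0.4, 1.2]
width: 0.0507
grip_force: 0.0
```

Emit:
{"name": "arm_command", "arguments": {"plan": [{"hand":0.4,"dx":0,"dy":0,"dz":-10,"spin":0},{"hand":0.4,"dx":0,"dy":0,"dz":-20,"spin":0},{"hand":0.4,"dx":0,"dy":0,"dz":-35,"spin":0},{"hand":0.4,"dx":0,"dy":0,"dz":-40,"spin":0},{"hand":0.4,"dx":0,"dy":0,"dz":-40,"spin":0},{"hand":0.4,"dx":0,"dy":0,"dz":0,"spin":0},{"hand":0.4,"dx":0,"dy":0,"dz":0,"spin":0}]}}

```text
clock: 25.5
tool_pos: [0.464, 0.2408, 0.1504]
tool_rot: [[-0.957, 0.29, 0.002], [0.29, 0.957, 0.002], [-0.001, 0.002, -1.0]]
force: [0.7, 0.4, -0.2]
width: 0.0523
grip_force: 0.0
```

```bash
python3 st.py i|head -2
python3 - <<'E'
from pole import *
for n in ['scene','top']:
    c=cam(n);imaging.get_image(n)
    for th in ['pole_grip','hook','sprig_cup','saucer','round_mug','slipped_mug']: 
        for x in spotter.landmark_of(n,th)[:1]: print(n,th,onz(c,x['pixel'],.009 if th in('hook','pole_grip') else 0).round(3))
P,_=handle('wrist',.016);save('scene','fin.png')
E
```

```text
25.55 hook rel hinge mm -17.2 231.3 -53.5 pull -0.18695673914971675 lat 0.2556846739889903 0.3489136099914032
eye [([339.4, 168.8], 0.78), ([340.4, 248.4], 0.58)] hook px [288.2107 191.3777]
scene pole_grip [0.461 0.238 0.009]
scene hook [0.645 0.161 0.009]
scene sprig_cup [0.489 0.018 0.   ]
scene round_mug [ 0.491 -0.253  0.   ]
scene slipped_mug [ 0.596 -0.362  0.   ]
top pole_grip [0.456 0.237 0.009]
top hook [0.65  0.177 0.009]
top saucer [0.478 0.005 0.   ]
top round_mug [ 0.49  -0.252  0.   ]
top slipped_mug [ 0.595 -0.356  0.   ]
wrist 0.68 3207 yaw -16.998577 ends [0.32816726 0.28232966] [0.59349973 0.20121658]
```

Run:
```python
import cv2,numpy as np
from rig import arm
L=lambda f:cv2.imread(f'pics/{f}.png').astype(int)
a,h,f=L('scene1'),L('sh'),L('fin')
r=np.s_[145:202,332:376]
print('flap h-fin',np.abs(h-f)[r].mean(),'start-fin',np.abs(a-f)[r].mean())
for n,q in dict(cup=np.s_[225:285,255:332],mugs=np.s_[255:305,335:425]).items(): print(n,np.abs(a-f)[q].mean())
print(arm.job_done())
```

```text
flap h-fin 3.8934077618288145 start-fin 6.948032961190856
cup 4.627705627705628
mugs 3.897851851851852
the job is handed in; nothing more can be done
None
```

The vent flap is pulled shut against its buffers and the catch is holding it. The pole is unhooked and lying flat on the bench, and the ware's measured positions agree with the start to about 1 cm, except that the cup's position was too unsteady to compare. I handed the job in at about 26 s, and the highest pull I read was about 7 N.

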